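# Shut the care chamber and snap its toggle clamp into lock

### The job

The clear oxygen chamber is made ready with its nest: push its open lid gently down until it is fully shut, then push the black ball knob of the toggle clamp down past its dead point, without forcing it, until the handle snaps into lock and the clamp's rubber foot presses on the lid. Only push with the fingertips or the outside of the fingers: grip and lift nothing, and leave the nest and the things standing round the chamber where they are. Finish clear of everything.

Things in the scene. Friction and masses are not known exactly. Their poses are not given: they have to be found in the camera images.
- chamber: Clear-walled box with grey base and corner posts, 210 mm wide (its y), 150 mm deep (its x), walls 92 mm high, fixed on the table. Origin: centre of its underside. Its x axis points from the front (clamp side, towards the robot) to the back (hinge side), z up. The toggle clamp stands on a bracket at the middle of its front; its handle moves in the box's x-z plane.
- chamber_lid: The lid. Origin 130 mm before its hinge line, at the hinge line's height when shut; axes as the box's when shut, its z axis tilts back as it opens. Hinge line: along the box's y, 80 mm behind its centre, 94 mm above the table. Starts 26 to 37 degrees open and stays where it is left (friction hinge; 1 to 3 N near its front edge push it down); shut, it rests on a rubber gasket that gives 1 to 3 mm.
- lid_edge (a point): Middle of the lid's front upper edge: 158 mm before the hinge line and, shut, 6 mm above it (top 100 mm above the table). Lid: white frame 25 mm broad, clear window, 216 mm wide, 8 mm thick. The open clamp stands before the middle of this edge, up to 175 mm above the table: push the lid 60 to 85 mm left of the middle (the incubator stands close on the right), 15 to 40 mm behind the edge.
- clamp_handle (a joint): Handle angle in rad: about 0 (-0.08 to 0.06) open, knob 49 degrees above level from the pivot at 0; grows as the knob goes down and forward (box -x); 0.99 dead point, 1.10 stop = locked, knob 14 degrees below level. Friction holds it up to about 0.7; then the foot meets the shut lid and springs back (up to about 10 N at the knob) until the dead point, past which it snaps to 1.10 and stays.
- handle_pivot (a point): Hinge axis of the clamp handle (along the box's y), 130 mm in front of the chamber's centre and 75 mm above the table.
- knob (a point): Centre of the black ball knob (24 mm across) at the end of the steel handle, 82 mm from the handle's hinge axis; it is about 137 mm above the table when open and 55 mm when locked.
- clamp_foot: Black rubber foot, 14 mm across, under the end of the clamp's steel arm; it stands up while the clamp is open and swings down onto the lid, 18 mm behind its front edge, as the handle is pushed down. If the clamp is closed before the lid, the foot is in the lid's way.
- woven_nest: Brown knitted nest with tissue, 145 x 133 x 78 mm, loose, inside the chamber; stays where it is. Origin: centre of its underside.
- glass_jar: Small open glass jar, 62 mm across, 60 mm tall, loose bystander; origin at the centre of its underside.
- food_cup: Small clear cup with yellow mash, 42 mm across, 38 mm tall, loose bystander; origin at the centre of its underside.
- thermo_meter: Flat white pocket meter, 78 x 52 x 17 mm, loose bystander; origin at the centre of its underside.

How it is judged:
By the outcome, as a careful person would: the job done as asked, in the order asked, and still so for the second after the job is handed in, with the robot touching nothing.
It also fails if it takes over 45 s, if anything falls off the work surface, if the arm or the gripper's body presses on something with over 40 N, if the wrist force passes 120 N, or if a joint passes its speed limit or range.

### The arm

A 6-joint arm with a two-finger parallel gripper is mounted at the origin on a cart in front of the work surface, level with it; the furniture and walls round the work are solid. World frame = base frame: x ahead of the robot, y to its left, z up, the work surface at z = 0. Lengths are in m, angles in rad, forces in N, time in s.
With the tool pointing down it reaches from about 0.275 to 0.75 m from the base axis. Payload 10.2 kg.
Tool frame: the origin (TCP) lies at the very end of the fingers, on their centre line; the grasp point (between the pads) lies 19 mm behind it; z points along the fingers, x is the direction in which the jaws open and shut, and the axes are right-handed (so a half turn about z gives the same grasp; the last joint's range is limited). The gripper opens to 85 mm and grips with 20 to 120 N. Pads are 22 mm wide; open, the fingers measure 114 mm over their backs; the gripper's body (76 mm by 85 mm) begins 54 mm behind the grasp point. The pads swing forward as they close: fully open they stand 13 mm farther back than shut.
Start: joints at [-1.471, 0.313, 1.498, -0, 1.331, -0.223], TCP at [0.167, -0.498, 0.231] pointing down, gripper open.
Joint ranges: [-2.94, 2.94], [-0.97, 2.17], [0.19, 2.56], [-1.23, 4.37], [0.02, 3.11], [-2.88, 2.88]. Speed limits (rad/s): [2.39, 2.39, 3.01, 3.14, 3.14, 3.14].

### API

Orientations are given as a rotation vector (axis times angle).
In Python, from bench import state, get_image, calibration, sign_off gives the robot as it stands.
- The arm moves only by the tool drive_tool, never from a script. Its argument "rows" is one flat list of numbers, 7 for each row, row after row: the shift along the tool's x, y, z in units of 25 mm (1.0 is 25 mm), then the turn, a rotation vector about the tool's x, y, z in units of 0.08 rad (1.0 is 0.08 rad), then the closure, from 0 (fully open) to 1 (shut). A call has 1 to 20 rows; each row shifts and turns the commanded pose from where the row before left it, along the tool's axes as they then stand; what a row does not reach is not made up. A row lasts 1/8 s, in which the tool goes at most 62.5 mm and 10.7 degrees, less where a joint would pass 70% of its speed; a pose out of reach is approached as far as the arm can. A call with a number of a shift or a turn outside -1 to 1 is refused whole. A call with a gripper value outside its range is refused whole. The fingers move at their own pace and stop on an object; "newtons" is the grip in N (left out, the last holds). Time passes only in rows, so rows that do not move let the fingers close. It gives the time, the measured TCP pose, the force and the opening at its end, in the units of the state.
- state(): the state, without advancing time (a new reading comes with each control period).
- get_image(name): name is "side" or "top"; returns the picture (480x640x3 uint8, blue, green, red); there is no depth.
- calibration(name): a dict with "fov_y" (degrees; the focal length in pixels is half the picture's height over the tangent of half this angle, whatever the lens; pixels are square), "cx", "cy" (the principal point, pixels), "position" and "orientation" of the camera in the world. Camera axes: x right, y down, z forward; pixel columns grow to the right and rows downward; lengths in m; the calibration is good to about 2 mm. A picture is of the moment at which its call begins. calibration takes no time and is no camera call.
- sign_off(): hands the job in, once; it reports no verdict.
The state is a dict: "time_s": time; "joint_positions": joint angles; "joint_vel": joint speeds; "tau": joint torques, N m; "ee_pos": TCP position; "orientation": TCP orientation; "ft_force": force on the tool from outside, world axes, zero at the start; "moment": the same for the moment, N m; "grip_width": finger opening in m.
Only numpy, scipy, OpenCV 4.12 (cv2) and the standard library are available. Lean on these libraries where they do the work, as an engineer would, in place of code of your own. Each camera call takes 0.05 s, during which the arm holds its last target.

## Working session

There is one attempt and no reset: what is moved stays moved. The work goes in short steps, Python scripts to look and compute and a tool call to move; the robot and the scene stay as the last step left them, time stands still between calls to the robot, and variables do not carry over. Pictures are saved under pics/ and viewed, and the job is handed in when it is done.

Besides the shell and the picture viewer there is one more tool, called after "Call:" by a JSON object that holds its "api" and its "payload". drive_tool: Moves the arm, as the interface text tells. Shifts and turns lie within -1 to 1; 1 stands for 25 mm of shift or 0.08 rad of turn. Its arguments: {"type":"object","properties":{"rows":{"type":"array","items":{"type":"number"}},"newtons":{"type":"number"}},"required":["rows"]}

```bash
mkdir -p pics; ls; python3 - <<'E'
from bench import *
import cv2
print(state())
for n in("side","top"):
    print(n,calibration(n)); cv2.imwrite(f"pics/{n}0.png",get_image(n))
E
```

```text
pics
{'time_s': 0.0, 'joint_positions': array([-1.47141654e+00,  3.13422362e-01,  1.49843318e+00,  1.36395839e-05,
        1.33099917e+00, -2.23375010e-01]), 'joint_vel': array([-0.00050729, -0.0011408 ,  0.00029676,  0.00116675, -0.00055395,
       -0.00201882]), 'tau': array([-3.59696360e-04, -4.12269008e+01, -2.59740758e+01, -1.69135060e-04,
        4.24348604e-03, -2.19018361e-06]), 'ee_pos': array([ 0.16649788, -0.4976298 ,  0.23075069]), 'orientation': array([-2.54873651e+00,  1.83508772e+00,  1.29625657e-03]), 'ft_force': array([0.27120665, 0.67345838, 0.39818442]), 'moment': array([0.05476277, 0.01817881, 0.016089  ]), 'grip_width': 0.08537705618891256}
side {'fov_y': 55.980296760699865, 'cx': 316.9677288362811, 'cy': 240.01686825550706, 'position': array([-0.13264686,  0.49498707,  0.48491339]), 'orientation': array([-1.15861267,  1.9955219 , -1.24661011])}
top {'fov_y': 47.47584576583998, 'cx': 319.9271454376671, 'cy': 238.3128642728612, 'position': array([0.38025815, 0.10033765, 1.32277768]), 'orientation': array([-2.15907919,  2.15553085, -0.12828405])}
```

View pics/side0.png

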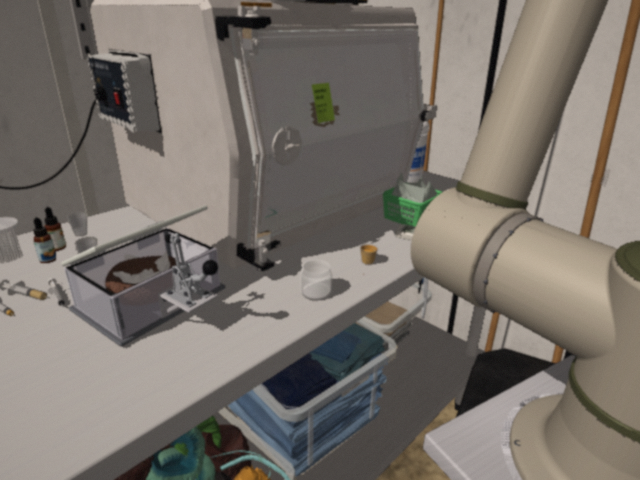

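View pics/top0.png

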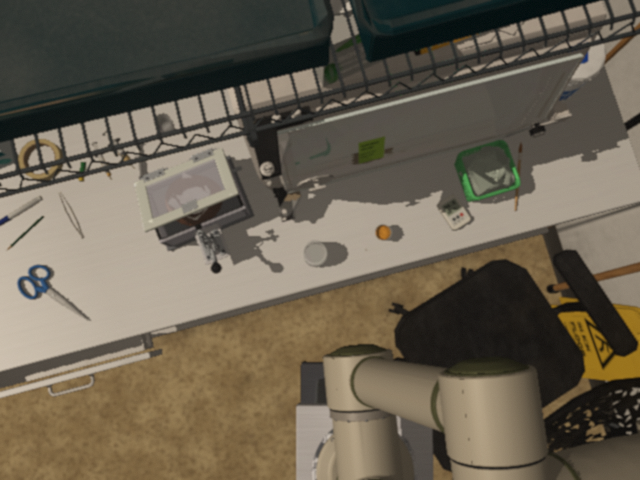

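```bash
cat > h.py <<'E'
import numpy as np, cv2
from bench import *
from scipy.spatial.transform import Rotation as R
def cam(n):
    c=calibration(n); f=240/np.tan(np.radians(c["fov_y"]/2))
    return c,f,R.from_rotvec(c["orientation"]).as_matrix(),np.array(c["position"])
def ray(n,u,v):
    c,f,M,p=cam(n); d=M@np.array([(u-c["cx"])/f,(v-c["cy"])/f,1]); return p,d/np.linalg.norm(d)
def plane(n,u,v,z):
    p,d=ray(n,u,v); return p+d*(z-p[2])/d[2]
def tri(a,b):
    p,d=ray("side",*a);q,e=ray("top",*b)
    s=np.linalg.lstsq(np.c_[d,-e],q-p,rcond=None)[0]
    A=p+s[0]*d;B=q+s[1]*e
    return (A+B)/2,np.linalg.norm(A-B)
def proj(n,P):
    c,f,M,p=cam(n); x=M.T@(np.array(P)-p); return np.array([c["cx"]+f*x[0]/x[2],c["cy"]+f*x[1]/x[2]])
E
python3 - <<'E'
from h import *
s=cv2.imread("pics/side0.png");t=cv2.imread("pics/top0.png")
cv2.imwrite("pics/s1.png",cv2.resize(s[190:350,50:250],None,fx=3.75,fy=3.75,interpolation=cv2.INTER_CUBIC)[:600])
cv2.imwrite("pics/t1.png",cv2.resize(t[140:290,120:320],None,fx=4,fy=4,interpolation=cv2.INTER_CUBIC)[:600])
E
```

```text
(no output)
```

View pics/s1.png

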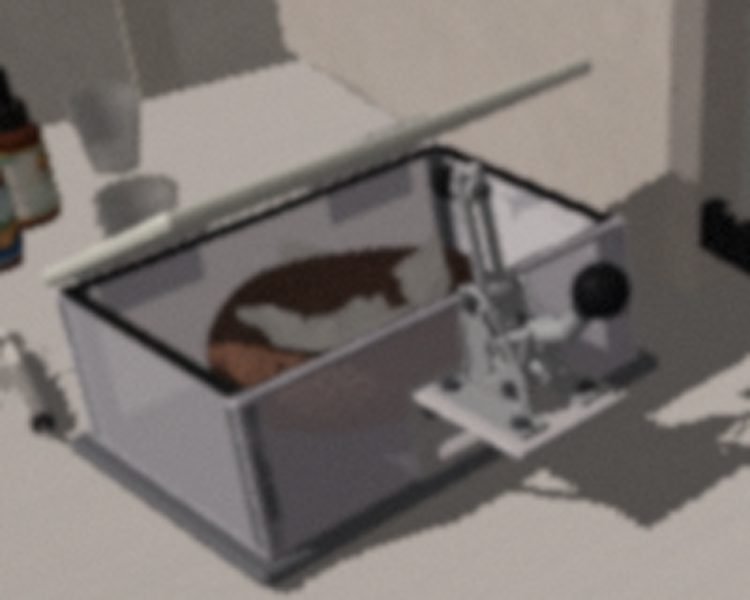

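View pics/t1.png

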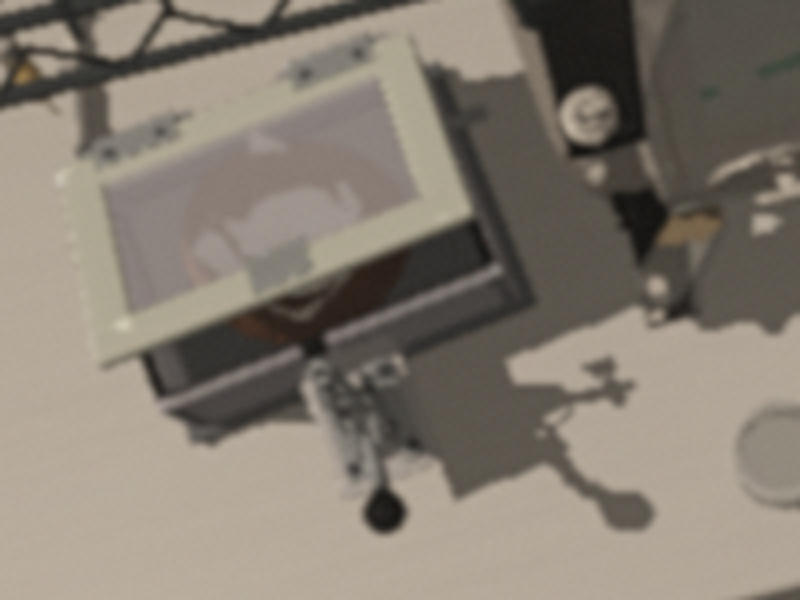

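```bash
python3 - <<'E'
from h import *
np.set_printoptions(precision=4,suppress=True)
for n,z in(("top",None),("side",None)):
    im=cv2.imread(f"pics/{n}0.png"); m=(im.max(2)<40).astype(np.uint8)
    k,l,s,c=cv2.connectedComponentsWithStats(m)
    x0,y0=(216,267) if n=="top" else (210,267)
    for i in range(1,k):
        if abs(c[i]-[x0,y0]).max()<6: print(n,c[i],s[i])
k,e=tri((210,267.3),(216.2,267.8));print("knob",k,e)
S=lambda a,b:(a/3.75+50,b/3.75+190); T=lambda a,b:(a/4+120,b/4+140)
FL=plane("side",*S(270,580),0);FR=plane("side",*S(655,355),0);BL=plane("side",*S(75,442),0)
print("base",FL,FR,BL,np.linalg.norm(FL-FR),np.linalg.norm(FL-BL))
d=FL-FR;print("yaw side",np.degrees(np.arctan2(-d[0],d[1])))
a=plane("top",*T(165,405),.092);b=plane("top",*T(500,270),.092);d=a-b
print("walltop",a,b,np.linalg.norm(d),np.degrees(np.arctan2(-d[0],d[1])))
a=plane("side",*S(235,400),.092);b=plane("side",*S(622,218),.092);d=a-b
print("walltop side",a,b,np.linalg.norm(d),np.degrees(np.arctan2(-d[0],d[1])))
a=plane("top",*T(60,175),.1);b=plane("top",*T(405,38),.1);d=a-b
print("hinge",a,b,np.linalg.norm(d),np.degrees(np.arctan2(-d[0],d[1])))
print("lidFR",tri(S(590,66),T(472,215)),"FL",tri(S(170,218),T(100,365)))
E
```

```text
top [215.875  267.3542] [213 263   7   9  48]
side [209.9529 267.2824] [203 260  15  15 170]
knob [0.4605 0.33   0.1391] 0.002087256345358849
base [0.5257 0.4698 0.    ] [0.6192 0.2615 0.    ] [0.6794 0.5344 0.    ] 0.22834164770879628 0.1666906204445053
yaw side 24.15853149843355
walltop [0.5235 0.4645 0.092 ] [0.6015 0.2756 0.092 ] 0.20442808927803252 22.44433159502704
walltop side [0.5265 0.4678 0.092 ] [0.6059 0.2761 0.092 ] 0.20749314732454388 22.501837410427775
hinge [0.6548 0.5272 0.1   ] [0.7356 0.3317 0.1   ] 0.21148197780610256 22.43936990363858
lidFR (array([0.6176, 0.2806, 0.1702]), np.float64(0.0011162375899205505)) FL (array([0.5353, 0.4758, 0.1742]), np.float64(0.00031848744958396885))
```

```bash
cat >> h.py <<'E'
C=np.array([.634,.3996,0]);yaw=np.radians(22.4)
B=R.from_euler('z',yaw).as_matrix()
def w(*p): return C+B@np.array(p)
def rep(*p):
    """tool-axis shift in rows-units from current pose to chamber-frame point"""
    s=state();M=R.from_rotvec(s["orientation"]).as_matrix()
    print("t",s["time_s"],"tcp chamber",B.T@(s["ee_pos"]-C),"F chamber",B.T@s["ft_force"])
    if p: print("shift units",M.T@(w(*p)-s["ee_pos"])/.025)
E
python3 - <<'E'
from h import *
np.set_printoptions(precision=4,suppress=True)
s=state();M=R.from_rotvec(s["orientation"]).as_matrix();print(M)
print("tool x yaw",np.degrees(np.arctan2(M[1,0],M[0,0])))
rep(-42,.0)if 0 else rep(-.042,.067,.21)
print(w(-.042,.067,.1),w(-.184,0,.137),w(-.21,0,.055))
# jar,cup on table
for n,u,v,z in(("jar",316,253,.05),("cup",384,232,.03),("incub",265,190,.05),("sill",289,212,.02)): print(n,plane("top",u,v,z))
E
```

```text
[[ 0.3172 -0.9484 -0.0001]
 [-0.9484 -0.3172  0.0012]
 [-0.0011 -0.0003 -1.    ]]
tool x yaw -71.50582510201586
t 0.1 tcp chamber [-0.7741 -0.6514  0.2308] F chamber [-0.0733 -0.6291 -0.0302]
shift units [-30.6632 -27.2598   0.8741]
[0.5696 0.4455 0.1   ] [0.4639 0.3295 0.137 ] [0.4398 0.3196 0.055 ]
jar [0.5012 0.1133 0.05  ]
cup [ 0.5537 -0.0489  0.03  ]
incub [0.6513 0.2348 0.05  ]
sill [0.6035 0.1792 0.02  ]
```

Call:
{"api": "drive_tool", "payload": {"rows": [-0.5,-0.45,-0.1,0,0,0,1,-1,-0.9,-0.1,0,0,0,1,-1,-0.9,-0.1,0,0,0,1,-1,-0.9,-0.1,0,0,0,1,-1,-0.9,-0.1,0,0,0,1,-1,-0.9,-0.1,0,0,0,1,-1,-0.9,-0.1,0,0,0,1,-1,-0.9,-0.1,0,0,0,1,-1,-0.9,-0.1,0,0,0,1,-1,-0.9,-0.1,0,0,0,1,-1,-0.9,-0.1,0,0,0,1,-1,-0.9,-0.1,0,0,0,1,-1,-0.9,0,0,0,0,1,-1,-0.9,0,0,0,0,1,-1,-0.9,0,0,0,0,1,-1,-0.9,0,0,0,0,1,-1,-0.9,0,0,0,0,1,-1,-0.9,0,0,0,0,1,-0.5,-0.5,0,0,0,0,1,0,0,0,0,0,-0.85,1]}}

```text
time_s: 2.6
ee_pos: [0.4084, 0.0593, 0.2612]
orientation: [-2.614, 1.743, 0.001]
ft_force: [-1.2, 0.1, 0.5]
grip_width: 0.0004
```

```bash
python3 - <<'E'
from h import *
rep(-.15,.08,.25);rep(-.042,.067,.2);print(state()["grip_width"])
E
```

```text
t 2.6 tcp chamber [-0.33824261 -0.22865776  0.26118612] F chamber [-1.06889636  0.53050675  0.45998664]
shift units [-12.31836399  -7.57514001   0.45077157]
t 2.6 tcp chamber [-0.33824261 -0.22865776  0.26118612] F chamber [-1.06889636  0.53050675  0.45998664]
shift units [-11.78169929 -11.89359467   2.44970639]
0.00039006034976261824
```

Call:
{"api": "drive_tool", "payload": {"rows": [-1,-0.6,0,0,0,0,1,-1,-0.6,0,0,0,0,1,-1,-0.6,0,0,0,0,1,-1,-0.6,0,0,0,0,1,-1,-0.6,0,0,0,0,1,-1,-0.6,0,0,0,0,1,-1,-0.6,0,0,0,0,1,-1,-0.6,0,0,0,0,1,-1,-0.6,0,0,0,0,1,-1,-0.6,0,0,0,0,1,-1,-0.6,0,0,0,0,1,-0.8,-0.6,0,0,0,0,1,0,-0.9,0,0,0,0,1,0,-0.9,0,0,0,0,1,0,-0.9,0,0,0,0,1,0,-0.9,0,0,0,0,1,0,-0.9,0,0,0,0,1,0,-0.2,0.5,0,0,0,1,0,0,0.5,0,0,0,1,0,0,0,0,0,0,1]}}

```text
time_s: 5.1
ee_pos: [0.5706, 0.4436, 0.2349]
orientation: [2.609, -1.746, -0.002]
ft_force: [-0.9, 0.1, 0.3]
grip_width: -0.0002
```

```bash
python3 - <<'E'
from h import *
rep(-.042,.067,.2)
for n in("side","top"): cv2.imwrite(f"pics/{n}2.png",get_image(n))
s=cv2.imread("pics/side2.png");t=cv2.imread("pics/top2.png")
cv2.imwrite("pics/c2.png",np.hstack([cv2.resize(s[130:350,50:250],(400,440)),cv2.resize(t[100:320,100:300],(400,440))]))
E
```

```text
t 5.1 tcp chamber [-0.04187012  0.06487649  0.23493028] F chamber [-0.77366103  0.46986199  0.25979423]
shift units [-8.53121291e-02  1.00795445e-03  1.39719796e+00]
```

View pics/c2.png

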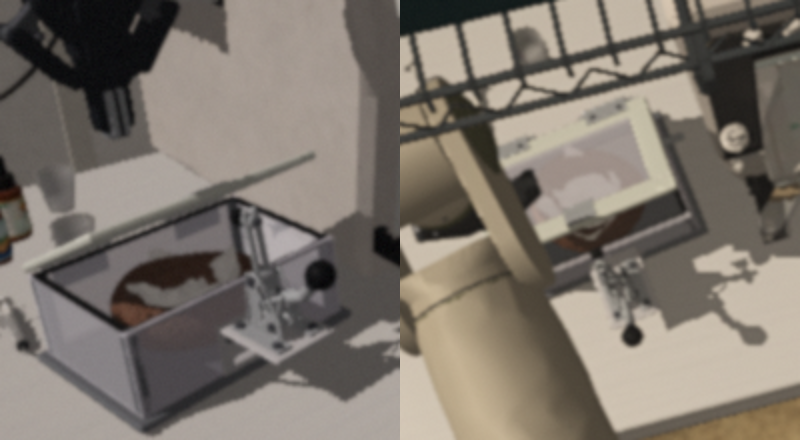

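Call:
{"api": "drive_tool", "payload": {"rows": [-0.1,0,0.5,0,0,0,1,0,0,0.5,0,0,0,1,0,0,0.5,0,0,0,1,0,0,0.5,0,0,0,1,0,0,0.5,0,0,0,1,0,0,0.2,0,0,0,1,0,0,0.2,0,0,0,1,0,0,0.2,0,0,0,1,0,0,0.2,0,0,0,1,0,0,0.2,0,0,0,1,0,0,0.2,0,0,0,1,0,0,0.2,0,0,0,1,0,0,0.2,0,0,0,1]}}

```text
time_s: 6.82
ee_pos: [0.5708, 0.4461, 0.1334]
orientation: [2.61, -1.748, -0.0]
ft_force: [-1.5, -0.5, 2.1]
grip_width: 0.0003
```

```bash
python3 - <<'E'
from h import *
rep(-.042,.067,.1)
for n in("side",): cv2.imwrite(f"pics/{n}3.png",get_image(n))
s=cv2.imread("pics/side3.png")
cv2.imwrite("pics/c3.png",cv2.resize(s[130:350,50:250],(500,550)))
E
```

```text
t 6.825 tcp chamber [-0.04073951  0.0671058   0.13340764] F chamber [-1.60971772  0.12438788  2.08561382]
shift units [0.00419783 0.05024366 1.33631216]
```

View pics/c3.png

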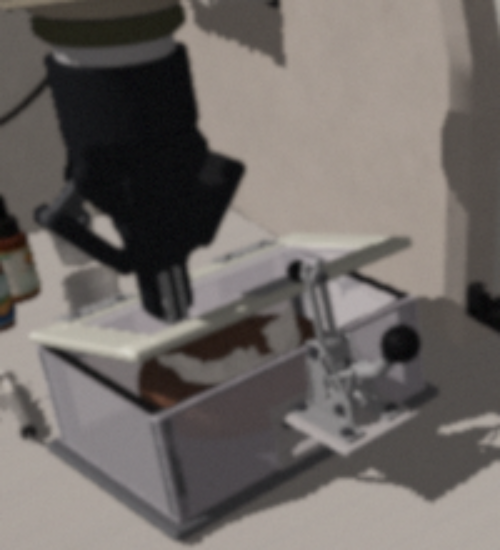

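Call:
{"api": "drive_tool", "payload": {"rows": [0,0,0.2,0,0,0,1,0,0,0.2,0,0,0,1,0,0,0.2,0,0,0,1,0,0,0.2,0,0,0,1,0,0,0.2,0,0,0,1,0,0,0.1,0,0,0,1,0,0,0.1,0,0,0,1,0,0,0,0,0,0,1]}}

```text
time_s: 7.88
ee_pos: [0.5708, 0.4461, 0.1036]
orientation: [-2.61, 1.748, -0.0]
ft_force: [0.4, -0.5, -0.4]
grip_width: -0.0003
```

Call:
{"api": "drive_tool", "payload": {"rows": [0,0,0.06,0,0,0,1,0,0,0.06,0,0,0,1,0,0,0,0,0,0,1]}}

```text
time_s: 8.25
ee_pos: [0.5708, 0.4461, 0.1006]
orientation: [2.61, -1.748, 0.0]
ft_force: [-0.2, 0.3, 0.2]
grip_width: 0.0001
```

Call:
{"api": "drive_tool", "payload": {"rows": [0,0,0.04,0,0,0,1,0,0,0.04,0,0,0,1,0,0,0,0,0,0,1]}}

```text
time_s: 8.62
ee_pos: [0.5708, 0.4462, 0.0996]
orientation: [-2.61, 1.748, -0.0]
ft_force: [-2.4, -1.9, 6.7]
grip_width: -0.0001
```

```bash
python3 - <<'E'
from h import *
for n in("side",): cv2.imwrite(f"pics/{n}4.png",get_image(n))
s=cv2.imread("pics/side4.png")
cv2.imwrite("pics/c4.png",cv2.resize(s[190:350,50:250],(750,600),interpolation=cv2.INTER_CUBIC))
for i in range(1): print(state()["ft_force"])
E
```

```text
[-3.16654052 -1.69644829  5.62408476]
```

View pics/c4.png

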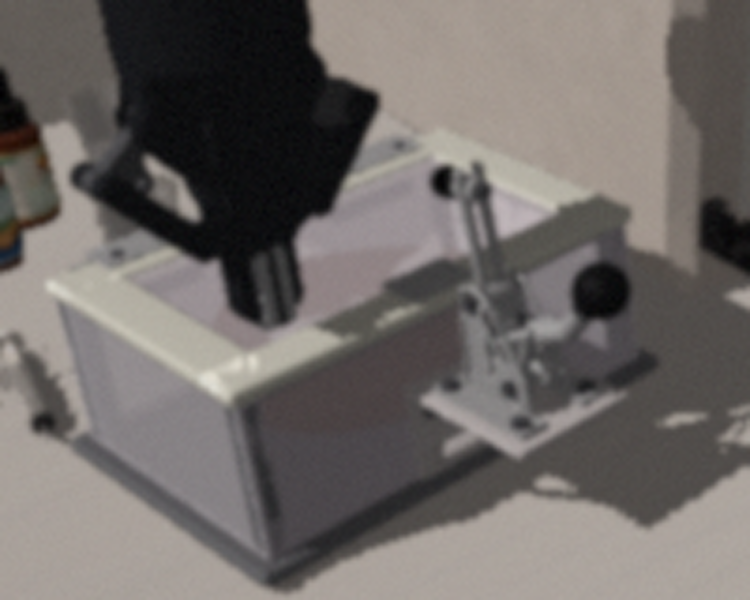

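Call:
{"api": "drive_tool", "payload": {"rows": [0,0,0.04,0,0,0,1,0,0,0.04,0,0,0,1,0,0,0,0,0,0,1]}}

```text
time_s: 9.05
ee_pos: [0.5708, 0.4462, 0.0992]
orientation: [-2.61, 1.747, -0.001]
ft_force: [-6.4, -5.2, 12.9]
grip_width: 0.0001
```

Call:
{"api": "drive_tool", "payload": {"rows": [0,0,-0.3,0,0,0,1,0,0,-1,0,0,0,1,0,0,-1,0,0,0,1,0,0,-1,0,0,0,1,0,0,-1,0,0,0,1,0,0,-1,0,0,0,1,0.4,0.9,-0.5,0,0,0,1,0.4,0.9,0,0,0,0,1,0.4,0.9,0,0,0,0,1,0.4,0.9,0,0,0,0,1,0.4,0.9,0,0,0,0,1,0.4,0.9,0,0,0,0,1,0.3,0.5,0,0,0,0,1,0,0,0,0,0,0,1]}}

```text
time_s: 10.8
ee_pos: [0.46, 0.3273, 0.2422]
orientation: [-2.61, 1.748, -0.0]
ft_force: [-0.2, 0.3, 0.8]
grip_width: 0.0
```

```bash
python3 - <<'E'
from h import *
np.set_printoptions(precision=4,suppress=True)
for n in("side","top"): cv2.imwrite(f"pics/{n}5.png",get_image(n))
s=cv2.imread("pics/side5.png");t=cv2.imread("pics/top5.png")
cv2.imwrite("pics/c5.png",np.hstack([cv2.resize(s[130:350,50:250],(400,440)),cv2.resize(t[100:320,100:300],(400,440))]))
k,e=tri((209.95,267.3),(216.0,267.6));print("knob ch",B.T@(k-C))
rep(-.187,0,.16); 
for p in((-.158,0,.1),): pass
m=(s.max(2)<40).astype(np.uint8);kk,l,st,c=cv2.connectedComponentsWithStats(m)
for i in range(1,kk):
    if abs(c[i]-[210,267]).max()<12: print(c[i],st[i])
# finger tip in side view: expected px
print(proj("side",state()["ee_pos"]),proj("top",state()["ee_pos"]))
E
```

```text
knob ch [-0.1865  0.0019  0.139 ]
t 10.9 tcp chamber [-0.1878 -0.0003  0.2419] F chamber [0.9914 0.0634 0.0405]
shift units [-0.0097 -0.0303  3.2744]
[209.9568 267.3148] [203 260  15  15 162]
[205.6957 204.2143] [206.9056 264.107 ]
```

View pics/c5.png

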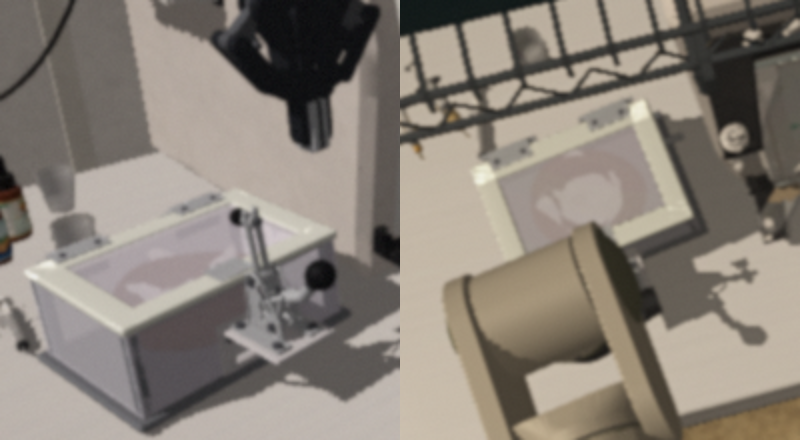

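Call:
{"api": "drive_tool", "payload": {"rows": [0,0.1,0.8,0,0,0,1,0,0,0.8,0,0,0,1,0,0,0.8,0,0,0,1,0,0,0.6,0,0,0,1,0,0,0.3,0,0,0,1,0,0,0.3,0,0,0,1,0,0.2,0.2,0,0,0,1,0,0.2,0.2,0,0,0,1,0,0.17,0.24,0,0,0,1,0,0.16,0.24,0,0,0,1,0,0.12,0.26,0,0,0,1,0,0.12,0.26,0,0,0,1]}}

```text
time_s: 12.4
ee_pos: [0.4316, 0.3158, 0.1162]
orientation: [2.604, -1.742, -0.008]
ft_force: [-17.9, -9.4, 10.8]
grip_width: -0.0002
```

```bash
python3 - <<'E'
from h import *
np.set_printoptions(precision=4,suppress=True)
rep()
for n in("side",): cv2.imwrite(f"pics/{n}6.png",get_image(n))
s=cv2.imread("pics/side6.png")
cv2.imwrite("pics/c6.png",cv2.resize(s[150:350,50:250],(600,600),interpolation=cv2.INTER_CUBIC))
E
```

```text
t 12.4 tcp chamber [-0.219  -0.0003  0.1162] F chamber [-20.0984  -1.8413  10.7744]
```

View pics/c6.png

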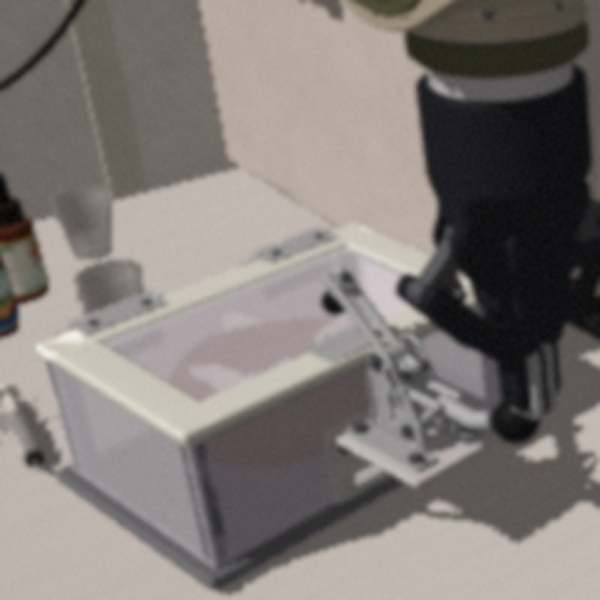

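```bash
python3 - <<'E'
from h import *
np.set_printoptions(precision=4,suppress=True)
for f in(50,40,30,20,10,0,-14):
    a=np.radians(f);p=(-.1335-.082*np.cos(a),0,.076+.082*np.sin(a));print(f,p,proj("side",w(*p)))
s=cv2.imread("pics/side6.png");cv2.imwrite("pics/c6b.png",cv2.resize(s[250:310,190:250],(600,600),interpolation=cv2.INTER_CUBIC))
E
```

```text
50 (np.float64(-0.18620858399429624), 0, np.float64(0.13881564433575622)) [211.303  266.9279]
40 (np.float64(-0.1963156443357562), 0, np.float64(0.12870858399429622)) [216.3419 274.7776]
30 (np.float64(-0.20451408311032399), 0, np.float64(0.11699999999999999)) [220.6245 283.1287]
20 (np.float64(-0.2105547949044445), 0, np.float64(0.10404565175270483)) [223.9918 291.664 ]
10 (np.float64(-0.2142542357470011), 0, np.float64(0.09023915056868828)) [226.3276 300.0623]
0 (np.float64(-0.21550000000000002), 0, np.float64(0.076)) [227.5644 308.0172]
-14 (np.float64(-0.2130642495546317), 0, np.float64(0.056162404560827245)) [227.4237 317.8917]
```

View pics/c6b.png

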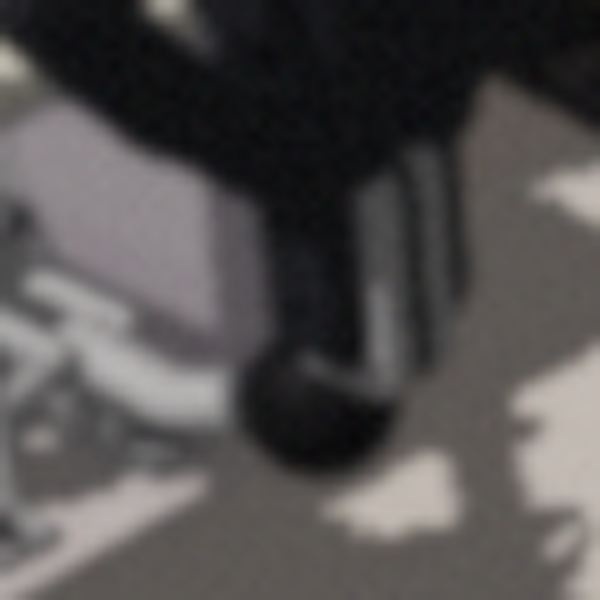

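Call:
{"api": "drive_tool", "payload": {"rows": [0,-0.1,-0.4,0,0,0,1,0,-0.1,-0.2,0,0,0,1,0,0,0,0,0,0,1]}}

```text
time_s: 12.82
ee_pos: [0.4407, 0.3195, 0.1325]
orientation: [-2.609, 1.747, -0.002]
ft_force: [0.1, -0.5, -1.1]
grip_width: 0.0001
```

```bash
python3 - <<'E'
from h import *
np.set_printoptions(precision=4,suppress=True)
s=get_image("side");cv2.imwrite("pics/c7b.png",cv2.resize(s[240:310,180:250],(600,600),interpolation=cv2.INTER_CUBIC))
rep(-.208,0,.122)
E
```

```text
t 12.875 tcp chamber [-0.2097 -0.0004  0.132 ] F chamber [-0.4012 -0.4035  0.2715]
shift units [-0.016  -0.0668  0.4016]
```

View pics/c7b.png

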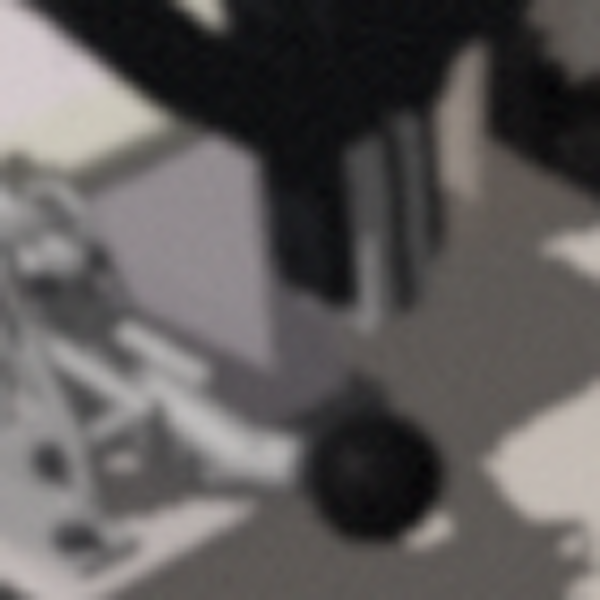

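Call:
{"api": "drive_tool", "payload": {"rows": [-0.05,0.1,0.4,0,0,0,1,0,0,0.4,0,0,0,1,0,0,0.2,0,0,0,1,0,0,0.2,0,0,0,1,0,0,0.2,0,0,0,1]}}

```text
time_s: 13.5
ee_pos: [0.437, 0.3194, 0.0967]
orientation: [2.61, -1.747, -0.001]
ft_force: [-5.1, -2.2, 6.8]
grip_width: -0.0001
```

```bash
python3 - <<'E'
from h import *
np.set_printoptions(precision=4,suppress=True)
s=get_image("side");cv2.imwrite("pics/c8b.png",cv2.resize(s[200:340,110:250],(600,600),interpolation=cv2.INTER_CUBIC))
rep(-.213,0,.08)
E
```

```text
t 13.55 tcp chamber [-0.2129  0.0009  0.0962] F chamber [-1.2937 -0.6835  3.3553]
shift units [0.0351 0.0031 0.6491]
```

View pics/c8b.png

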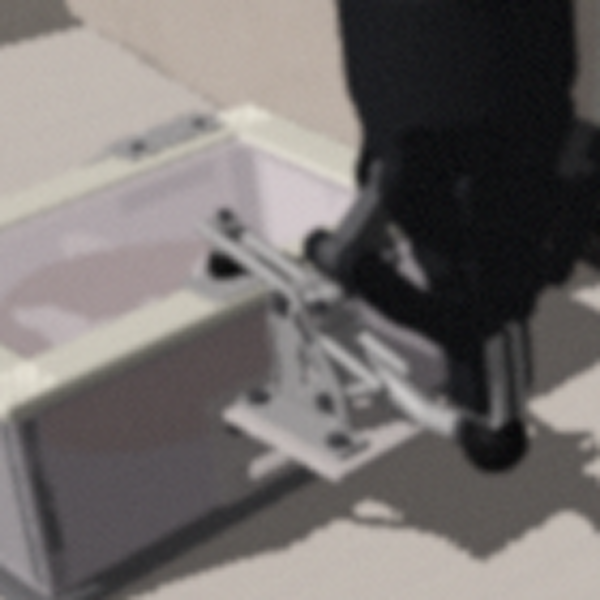

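Call:
{"api": "drive_tool", "payload": {"rows": [0,0,0.16,0,0,0,1,0,0,0.16,0,0,0,1,0,0,0.16,0,0,0,1,0,0,0.1,0,0,0,1]}}

```text
time_s: 14.05
ee_pos: [0.4367, 0.3193, 0.0827]
orientation: [2.61, -1.747, -0.001]
ft_force: [-4.2, -1.9, 7.8]
grip_width: 0.0001
```

Call:
{"api": "drive_tool", "payload": {"rows": [0,0,0.12,0,0,0,1,0,0,0.12,0,0,0,1,0,0,0.12,0,0,0,1]}}

```text
time_s: 14.42
ee_pos: [0.4374, 0.3195, 0.0731]
orientation: [-2.61, 1.748, -0.001]
ft_force: [-0.5, 0.3, -0.1]
grip_width: 0.0001
```

```bash
python3 - <<'E'
from h import *
np.set_printoptions(precision=4,suppress=True)
s=get_image("side");cv2.imwrite("pics/c9b.png",cv2.resize(s[200:340,110:250],(600,600),interpolation=cv2.INTER_CUBIC))
rep()
E
```

```text
t 14.475 tcp chamber [-0.2125  0.0008  0.0727] F chamber [ 0.0583  0.6907 -1.5088]
```

View pics/c9b.png

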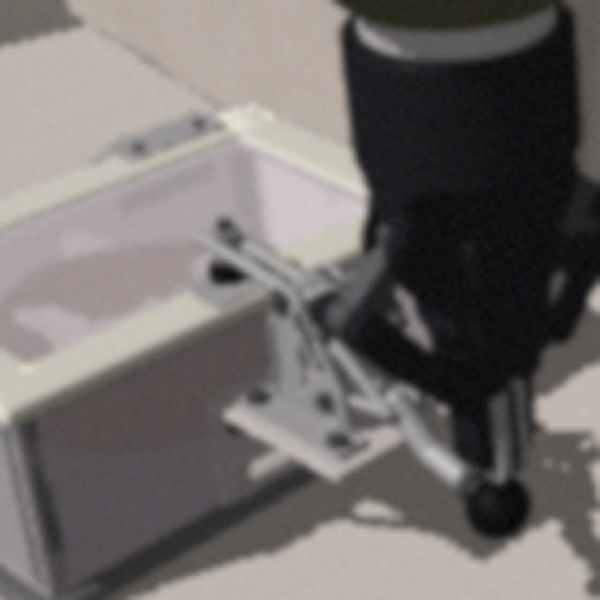

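Call:
{"api": "drive_tool", "payload": {"rows": [0,0,-0.3,0,0,0,1,0,0,-0.8,0,0,0,1,0,0,-1,0,0,0,1,0,0,-1,0,0,0,1,0,0,-1,0,0,0,1,0,0,-1,0,0,0,1,0.5,0.5,-1,0,0,0,1,0.9,0.6,-0.5,0,0,0,1,1,0.5,0,0,0,0,1,1,0.5,0,0,0,0,1,1,0.5,0,0,0,0,1,1,0.5,0,0,0,0,1,1,0.5,0,0,0,0,1,1,0.5,0,0,0,0,1,0.5,0.2,0,0,0,0,1,0,0,0,0,0,0,1]}}

```text
time_s: 16.48
ee_pos: [0.4133, 0.0956, 0.2386]
orientation: [-2.609, 1.749, -0.001]
ft_force: [-0.0, -0.3, 0.2]
grip_width: 0.0
```

```bash
python3 - <<'E'
from h import *
np.set_printoptions(precision=4,suppress=True)
s=get_image("side");t=get_image("top");cv2.imwrite("pics/sA.png",s);cv2.imwrite("pics/tA.png",t)
cv2.imwrite("pics/cA.png",np.hstack([cv2.resize(s[190:350,50:250],(400,320)),cv2.resize(t[120:300,120:320],(400,320))]))
m=(s.max(2)<40).astype(np.uint8);kk,l,st,c=cv2.connectedComponentsWithStats(m)
for i in range(1,kk):
    if abs(c[i]-[227,318]).max()<8: print(c[i],st[i])
rep();print(state()["ee_pos"])
# bystander shift: diff of first & last side images
a=cv2.imread("pics/top0.png")
for nm,(x,y) in dict(jar=(316,253),cup=(384,232),meter=(455,213)).items():
    print(nm,cv2.absdiff(a[y-18:y+18,x-18:x+18],t[y-18:y+18,x-18:x+18]).mean())
E
```

```text
[225.7289 317.6265] [219 311  15  14 166]
t 16.575 tcp chamber [-0.3197 -0.1961  0.2384] F chamber [-0.5507  0.687   0.6379]
[0.4132 0.0964 0.2384]
jar 20.218878600823047
cup 5.518004115226337
meter 4.926954732510288
```

View pics/cA.png

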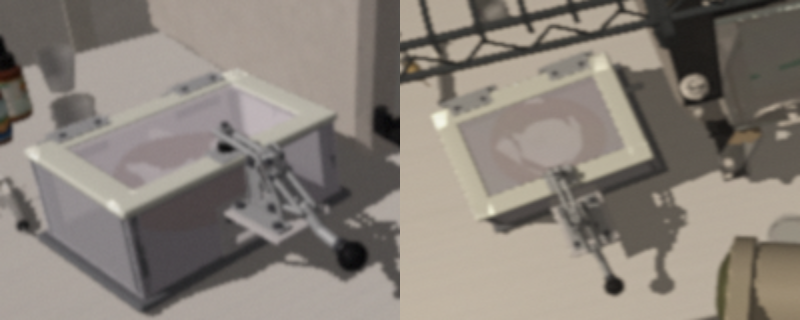

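View pics/tA.png

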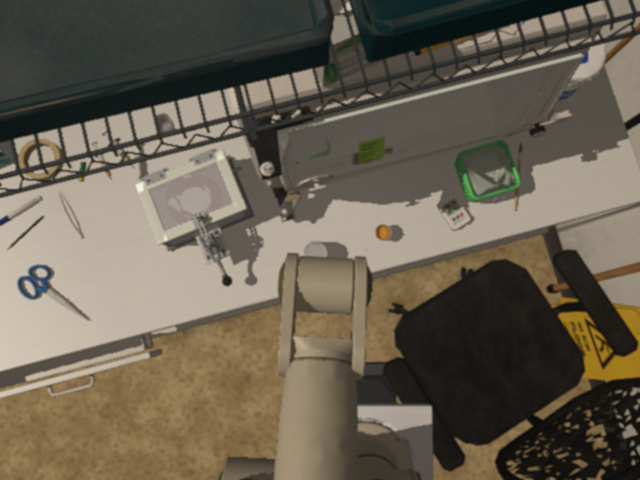

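```bash
python3 -c "
from bench import *
sign_off()"
```

```text
the job is handed in; nothing more can be done
```

The lid is shut and the toggle clamp is locked, and I handed the job in at about 16.6 s with the arm clear of everything.

- **Lid:** I pushed it down with the closed fingertips about 67 mm left of the middle, until it sat on the gasket at about 13 N upward force. The last pictures show it lying flat with the clamp's foot on it.
- **Clamp:** I pushed the knob down along its arc. At the dead point the force fell to zero. The knob now sits at side-view pixel (225.7, 317.6), and the locked position works out to (227.4, 317.9).
- **One correction:** partway down, the fingertip sat too far forward on the ball and met about 20 N sideways. I lifted off, centred it over the knob and finished with no more than about 8 N vertically at the readings I took.
- **Bystanders:** the food cup and meter look unmoved between the first and last top pictures. The jar's before/after comparison was higher (20 against about 5), because the arm partly covers it in the last picture. What shows of it is in its old place, and the fingers never came near it. The nest shows in place through the window, though I didn't measure it.

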